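Bolt the guard of the test tray past its spring safety catch

ROBOT

A 6-joint arm with a two-finger parallel gripper is mounted at the origin on the work surface. World frame = base frame: x ahead of the robot, y to its left, z up, the work surface at z = 0. Lengths are in m, angles in rad, forces in N, time in s.
With the tool pointing down it reaches from about 0.2 to 0.875 m from the base axis. Payload 3.4 kg.
Tool frame: the origin (TCP) lies at the very end of the fingers, on their centre line; the grasp point (between the pads) lies 19 mm behind it; z points along the fingers, y is the direction in which the jaws open and shut (so a half turn about z gives the same grasp; the last joint's range is limited). The gripper opens to 94 mm and grips with 3 to 60 N. Pads are 16 mm wide; open, the fingers measure 119 mm over their backs; the gripper's body (75 mm by 177 mm) begins 78 mm behind the grasp point.
Start: joints at [-1.406, 0.276, 1.505, -0, 1.361, -0.121], TCP at [0.162, -0.552, 0.205] pointing down, gripper open.
Joint ranges: [-2.89, 2.89], [-0.75, 2.08], [0.22, 2.7], [-1.18, 4.32], [0.11, 2.71], [-2.7, 2.7]. Speed limits (rad/s): [2.57, 2.57, 3.14, 3.14, 3.14, 3.14].

INTERFACE

Orientations are given as a rotation vector (axis times angle).
In Python, from cell import arm gives the robot as it stands.
- The arm moves only by the shell command python3 -m pendant 'ROWS' [OPENING]. ROWS is JSON, one flat list of numbers, 4 for each row, row after row: the shift along the world's x, y, z in mm, then the turn about the world's z in degrees. A call has 1 to 10 rows; each row shifts and turns the pose as measured when the row begins; what a row does not reach is not made up. A row lasts 1/8 s, in which the tool goes at most 62.5 mm and 10.7 degrees, less where a joint would pass 70% of its speed; a pose out of reach is approached as far as the arm can. A call is refused whole if a number of a shift passes 62.5 or a number of a turn 10.7, either way. A call with a gripper value outside its range is refused whole. OPENING is the closure, from 0 (fully open) to 1 (shut), set as the call begins (- or left out, the last holds). The fingers move at their own pace and stop on an object; the grip force is fixed at half the most. Time passes only in rows, so rows that do not move let the fingers close. It gives the time, the measured TCP pose, the force and the opening at its end, in the units of the state.
- arm.read_state(): the state, without advancing time (a new reading comes with each control period).
- arm.get_image(name): name is "side" or "top" or "wrist"; returns the picture (420x560x3 uint8, red, green, blue); there is no depth.
- arm.get_calibration(name): a dict with "mtx" (3x3 intrinsics, pixels), "origin" and "attitude" of the camera in the world. Camera axes: x right, y down, z forward; pixel columns grow to the right and rows downward; lengths in m; the calibration is good to about 2 mm. The wrist camera is an equidistant fisheye: a pixel r from the principal point sees the ray r / f radians off the axis. A picture is of the moment at which its call begins: read the wrist's pose just before it. get_calibration takes no time and is no camera call; for the wrist camera it gives the pose at the moment of the call.
- arm.close_job(): hands the job in, once; it reports no verdict.
The state is a dict: "time": time; "qpos": joint angles; "joint_velocities": joint speeds; "tau": joint torques, N m; "position": TCP position; "ee_rot": TCP orientation; "wrist_force": force on the tool from outside, world axes, zero at the start; "wrist_torque": the same for the moment, N m; "grip_width": finger opening in m.
Only numpy, scipy, OpenCV 4.12 (cv2) and the standard library are available. Lean on these libraries where they do the work, as an engineer would, in place of code of your own. Each camera call takes 0.05 s, during which the arm holds its last target.

TASK

Lock the clear guard of the test tray before power-up: push the long sprung catch bar on its front ledge down with one fingertip and keep it down while your other fingertip pushes the upright tab of the bolt sideways, until the bolt is fully home in its keeper; then let go and move clear, so that the catch springs up behind the bolt. Nothing is to be gripped or lifted, and the loose things on and around the tray stay where they are.

Things in the scene. Friction and masses are not known exactly. Their poses are not given: they have to be found in the camera images.
- test_tray: Low grey test tray, fixed at a place and yaw that vary; solid deck 240 mm (x) by 320 mm (y), 50 mm high. Origin: on the table, level with the catch's tooth; the deck spans x -70 to +170 and y -160 to +160 mm. Its +x points from the front ledge (bolt and catch) to the guard, +y the way the bolt slides home, z up
- press_bar: Press bar of the safety catch: level aluminium bar 24 mm (x) by 120 mm (y), 6 mm thick, along the bolt on the side away from the guard; it goes straight down on a spring. Origin: centre of its top face, axes as the tray's; at rest 95 mm above the table at tray x -30, y -10 mm. Press it anywhere along its length; a fingertip may slide along it
- catch (a joint): How far the press bar is down, m: 0 up (at rest), 0.012 on its stop. The spring pushes back 4 N at rest, 8 N fully down, and lifts the bar when let go. The catch's tooth blocks the bolt unless the bar is more than 0.006 down (0.008 to 0.012 is comfortable)
- tab: Upright thumb tab of the bolt: steel plate 24 mm (x), 8 mm thick (y), 47 mm high, standing on the bolt bar and moving with it. Origin: centre of its foot, 68 mm above the table (top at 115 mm); axes as the tray's; at the start at tray x 30, y about -24 mm, 60 mm across from the press bar. Bar and guides below the finger's path are at most 74 mm above the table
- bolt (a joint): How far the bolt has slid to the tray's +y, m: about 0 at the start (drawn back, about 1.5 mm of play before the tooth stops it), 0.048 fully home on its stop. About 2 N of friction; it stays where it is left
- keeper (a point): Middle of the keeper, the steel staple that the bolt's end enters, at x 30, y 105 mm in the tray's frame, 62 mm above the table
- tooth (a point): Top of the catch's tooth, a 16 x 8 mm block between press bar and bolt, 73 mm above the table at rest; it moves with the press bar. It stands before the bolt's side flange at the start. Let up while the bolt is part-way, it rubs hard under the flange; it springs up behind the flange once the bolt is 0.0455 m or more home
- guard (a point): Centre of the top of the clear guard, a closed box with an aluminium frame that does not move: tray x 65 to 170 mm, y -150 to +150 mm, its top 85 mm above the table
- fuse: White ceramic fuse, cylinder 20 mm diameter, 38 mm high, standing on the tray's ledge near its +y end. Origin: centre of its underside. Not part of the job
- relay: Grey relay block, 28 x 28 x 32 mm, standing on the tray's ledge near its -y end. Origin: centre of its underside. Not part of the job
- tape: Roll of tape, 68 mm outside, 18 mm high, lying on the clear guard. Origin: centre of its underside. Not part of the job
- heat_sink: Dark metal block 45 x 70 x 14 mm lying on the clear guard. Origin: centre of its underside. Not part of the job
- spanner: Open-ended steel spanner lying on the table on the tray's -y side. Origin: centre of its underside. Not part of the job
- meter: Grey clamp meter about 170 x 62 x 34 mm, lying on the table on the tray's +y side. Origin: centre of its underside. Not part of the job
- capacitor: Metal capacitor can, 50 mm diameter, 75 mm high, standing on the table on the tray's +y side. Origin: centre of its underside. Not part of the job

How it is judged:
On the way, in this order (a step that is already met when the one before it is completed fails the run):
1. a fingertip holds the catch down while the bolt is still drawn back (value of joint catch above 0.0062 m and value of joint bolt below 0.008 m and contact force between the fingers and press_bar above 0.4 N), for 0.1 s.
2. the other fingertip pushes the bolt on its way (16 to 40 mm) while the catch is held down (value of joint catch above 0.0062 m and value of joint bolt between 0.016 and 0.04 m and contact force between the fingers and press_bar above 0.4 N and contact force between the fingers and tab above 0.4 N), for 0.04 s.
At the end, for the whole second after the job is handed in: The bolt is home (45.5 mm or more of its 48 mm travel), at rest, and the catch has sprung up behind it (less than 2 mm down) (value of joint bolt above 0.0455 m and value of joint catch below 0.002 m and velocity of joint bolt below 0.005 m/s); the robot touches nothing.
It fails at once if the catch is let up while the bolt is part-way (10 to 40 mm) (value of joint bolt between 0.01 and 0.04 m and value of joint catch below 0.006 m).
It fails at once if a loose thing is lifted or moved more than 20 mm (distance of any of fuse, relay, tape, heat_sink, spanner, meter, capacitor from where it was at the start of the episode above 0.02 m).
It also fails if it takes over 32 s, if anything falls off the work surface, if the arm or the gripper's body presses on something with over 40 N, if the wrist force passes 120 N, or if a joint passes its speed limit or range.

## Working session

There is one attempt and no reset: what is moved stays moved. The work goes in short steps, Python scripts to look and compute and a shell command to move; the robot and the scene stay as the last step left them, time stands still between calls to the robot, and variables do not carry over. Pictures are saved under pics/ and viewed, and the job is handed in when it is done.

```bash
ls; mkdir -p pics; python3 - <<'E'
from cell import arm
import cv2
s=arm.read_state();print(s)
for n in ("top","side"):
    im=arm.get_image(n);cv2.imwrite(f"pics/{n}0.png",im[:,:,::-1])
    print(n,arm.get_calibration(n))
E
```

```text
pics
{'time': 0.0, 'qpos': array([-1.40597840e+00,  2.76558024e-01,  1.50607481e+00, -1.07059053e-05,
        1.36068817e+00, -1.21041656e-01]), 'joint_velocities': array([-4.97798028e-04, -6.11547855e-04,  1.63869802e-03, -1.84699949e-04,
        8.02357014e-05, -6.64715048e-04]), 'tau': array([-8.38301639e-04, -4.04591167e+01, -2.37232018e+01,  6.97714160e-02,
        3.44064133e-02, -1.28730494e-04]), 'position': array([ 0.16201794, -0.55113609,  0.20464906]), 'ee_rot': array([-3.10784698e+00, -4.47257265e-01,  7.58172408e-05]), 'wrist_force': array([-0.43928583,  0.09932357, -0.69519294]), 'wrist_torque': array([-0.03168298, -0.00085165,  0.02400694]), 'grip_width': 0.09404031019498624}
top {'mtx': array([[432.71954663,   0.        , 272.76122312],
       [  0.        , 432.71954663, 216.23810515],
       [  0.        ,   0.        ,   1.        ]]), 'origin': array([0.43813196, 0.05842657, 0.96516296]), 'attitude': array([-2.15841983,  2.10026848, -0.22070207])}
side {'mtx': array([[386.03261543,   0.        , 282.88600179],
       [  0.        , 386.03261543, 213.17547066],
       [  0.        ,   0.        ,   1.        ]]), 'origin': array([0.27732789, 0.62651065, 0.53792406]), 'attitude': array([-0.67442154,  2.49563064, -1.29507763])}
```

View pics/top0.png

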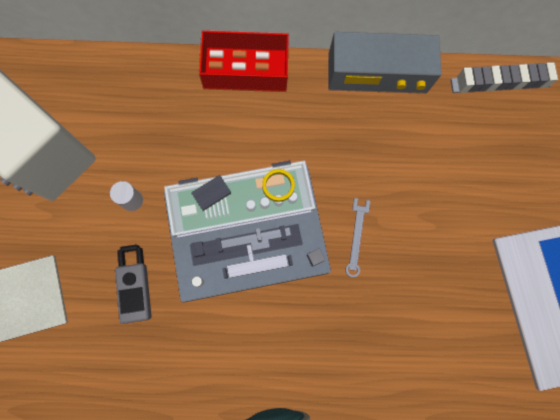

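View pics/side0.png

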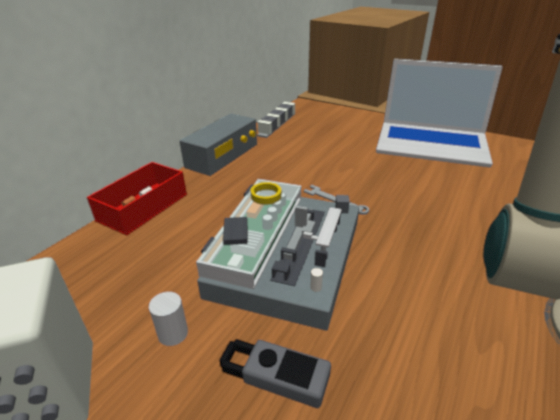

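The top view shows the tray at about (170-325, 165-298) px. The fuse is at (197,282), the relay at (316,257), the press bar at about (258,267) and the tab near (260,236). I'll enlarge it.

```bash
python3 - <<'E'
import cv2
im=cv2.imread("pics/top0.png")[155:305,160:335]
cv2.imwrite("pics/top0c.png",cv2.resize(im,None,fx=4.5,fy=4,interpolation=cv2.INTER_CUBIC) if 0 else cv2.resize(im,None,fx=4,fy=4,interpolation=cv2.INTER_CUBIC))
im=cv2.imread("pics/side0.png")[175:325,195:370]
cv2.imwrite("pics/side0c.png",cv2.resize(im,None,fx=4,fy=4,interpolation=cv2.INTER_CUBIC))
E
```

```text
(no output)
```

View pics/top0c.png

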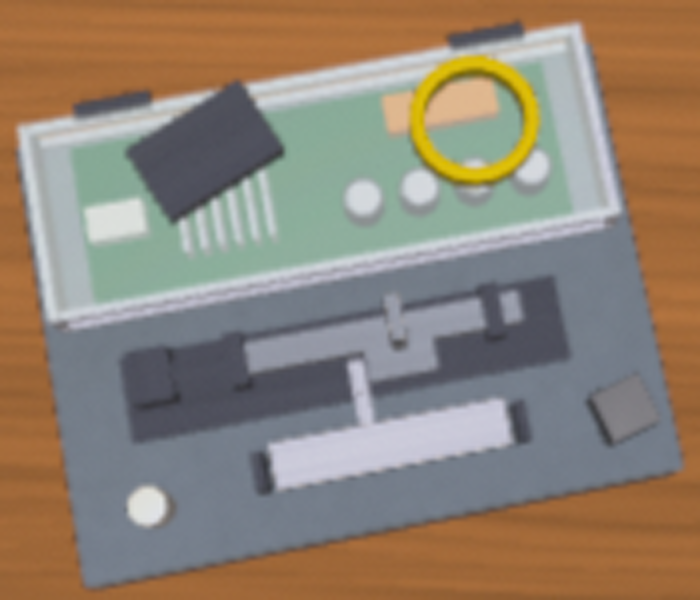

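View pics/side0c.png

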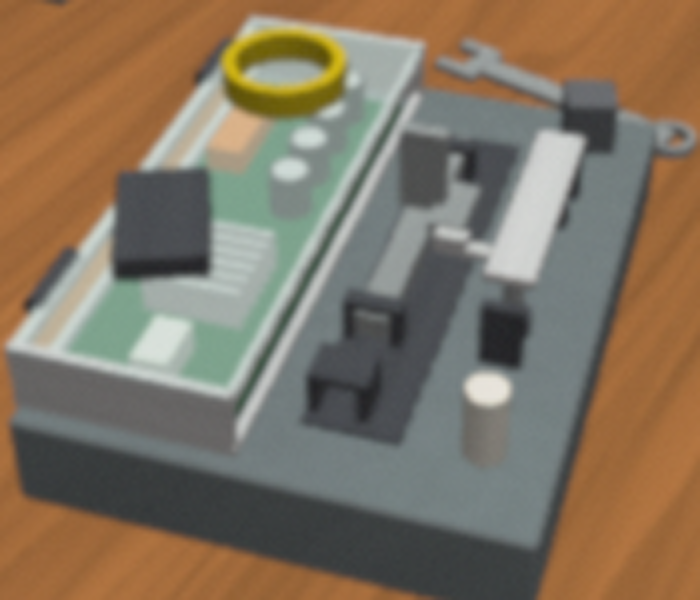

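```bash
cat > h.py <<'E'
import numpy as np, cv2
from scipy.optimize import least_squares
from scipy.spatial.transform import Rotation as R
from cell import arm
def proj(n,P,cal=None):
    c=cal or arm.get_calibration(n); M=R.from_rotvec(c["attitude"]).as_matrix()
    q=(np.atleast_2d(P)-c["origin"])@M
    if n=="wrist":
        r=np.hypot(q[:,0],q[:,1]);th=np.arctan2(r,q[:,2]);f=c["mtx"][0,0]
        return np.c_[c["mtx"][0,2]+f*th*q[:,0]/r, c["mtx"][1,2]+c["mtx"][1,1]*th*q[:,1]/r]
    uv=q@c["mtx"].T; return uv[:,:2]/uv[:,2:]
def tw(p,P):
    P=np.atleast_2d(P)*1e-3; c,s=np.cos(p[2]),np.sin(p[2])
    return np.c_[p[0]+c*P[:,0]-s*P[:,1], p[1]+s*P[:,0]+c*P[:,1], P[:,2]]
E
cat > fit.py <<'E'
from h import *
T=[((-70,160,50),(87,588)),((-70,-160,50),(683,470)),((-42,50,95),(273,490)),((-18,50,95),(265,440)),((-18,-70,95),(505,398)),((-42,-70,95),(518,446)),
((170,150,85),(17,127)),((170,-150,85),(580,25)),((65,-150,85),(620,215)),((65,150,85),(57,322))]
S=[((-18,-70,95),(537,130)),((-42,-70,95),(587,137)),((-42,50,95),(537,283)),((-18,50,95),(487,272)),((170,150,85),(8,347)),((65,150,85),(232,393)),((65,-150,85),(425,42)),((170,-150,85),(250,15)),((-70,160,50),(537,548)),((-70,-160,50),(655,150))]
def mk(L,o): return np.array([a for a,_ in L],float),(np.array([b for _,b in L])+.5)/4-.5+o
tp,tu=mk(T,[160,155]);sp,su=mk(S,[195,175])
def f(p,w=3): 
    r=[]
    if w&1:r.append(proj("top",tw(p,tp))-tu)
    if w&2:r.append(proj("side",tw(p,sp))-su)
    return np.vstack(r).ravel()
for w in (1,2,3):
    r=least_squares(f,[.4,.05,0.2],args=(w,)); print(w,r.x,np.degrees(r.x[2]),r.cost); print(r.fun.reshape(-1,2).round(1).tolist())
p=r.x
for n,P in dict(bar=(-30,-10,95),tab=(30,-24,115),tabfoot=(30,-24,68)).items(): print(n,tw(p,P), proj("top",tw(p,P)),proj("side",tw(p,P)))
np.save("p.npy",p)
E
python3 fit.py
```

```text
1 [0.53109851 0.09005477 0.21816104] 12.499706777450895 5.134238360866202
[[-0.9, 0.3], [0.9, 0.1], [1.0, 0.1], [1.0, 0.7], [-0.3, -0.2], [-1.2, -0.4], [0.6, -0.2], [0.2, -0.2], [0.5, -0.3], [-1.9, -0.1]]
2 [0.53153104 0.08971067 0.21820827] 12.502412832950508 22.270035863074476
[[0.8, -0.0], [-0.1, 0.2], [-0.4, 0.0], [-1.0, 0.2], [-0.7, 0.2], [-0.5, 1.5], [0.2, 0.7], [0.8, 0.6], [0.2, 0.5], [1.3, -6.0]]
3 [0.5312813  0.08996534 0.21810836] 12.496688402531158 27.535148290888344
[[-0.9, 0.2], [0.9, 0.1], [1.1, -0.0], [1.0, 0.6], [-0.2, -0.2], [-1.1, -0.5], [0.7, -0.3], [0.3, -0.3], [0.6, -0.3], [-1.8, -0.2], [0.9, 0.1], [-0.0, 0.3], [-0.4, 0.1], [-0.9, 0.3], [-0.6, 0.3], [-0.4, 1.6], [0.3, 0.8], [0.8, 0.7], [0.2, 0.6], [1.3, -5.9]]
bar [[0.50415588 0.07371076 0.095     ]] [[257.4884438  265.42166391]] [[329.16513481 225.0590318 ]]
tab [[0.56576376 0.07302544 0.115     ]] [[258.67805299 233.51451648]] [[301.13168663 207.23673065]]
tabfoot [[0.56576376 0.07302544 0.068     ]] [[258.95742491 236.8634621 ]] [[300.68677596 226.49133094]]
```

The two cameras agree to about 0.5 mm and 0.01°: tray at (0.531, 0.090), yaw 12.5°. The outlier is the far deck corner, which the relay and spanner hide. The tab sits where the fit predicts. I'll put the jaws along tray x with the fingertip centres 60 mm apart (opening about 47.5 mm) and approach over tray (0, -48).

```bash
python3 -m pendant '[29,45,0,8,29,45,0,8,29,45,0,8,29,45,0,8,29,45,0,8,29,45,0,8,29,45,0,8,29,45,0,8,29,45,0,8,29,45,0,8]' 0.495
cat > where.py <<'E'
from h import *
s=arm.read_state();p=np.load("p.npy")
d=s["position"][:2]-p[:2];c,sn=np.cos(p[2]),np.sin(p[2])
y=R.from_rotvec(s["ee_rot"]).as_matrix()
print("t",s["time"],"pos",s["position"].round(4),"tray",(1000*np.array([c*d[0]+sn*d[1],-sn*d[0]+c*d[1]])).round(1),"jaw yaw",np.degrees(np.arctan2(y[1,1],y[0,1])).round(2),"z",y[:,2].round(4),"F",s["wrist_force"].round(2),"w",round(s["grip_width"],4))
t=tw(p,(0,-48,0))[0]-s["position"]; print("to (0,-48):",(t*1000).round(1), "turn",np.degrees(p[2])-np.degrees(np.arctan2(y[1,1],y[0,1])))
E
python3 where.py
```

```text
time: 1.35
position: [0.4558, -0.0886, 0.2008]
ee_rot: [-2.047, -2.377, 0.003]
wrist_force: [0.8, -0.5, 0.1]
grip_width: 0.0475
t 1.35 pos [ 0.4558 -0.0886  0.2008] tray [-112.3 -158. ] jaw yaw 8.53 z [-0.0043  0.0012 -1.    ] F [ 0.83 -0.51  0.06] w 0.0475
to (0,-48): [  85.8  131.7 -200.8] turn 3.9672938774710858
```

```bash
python3 -m pendant '[28,43,0,2,28,43,0,1,25,38,0,0.5,3,5,0,0,0,0,-20,0,0,0,-20,0,0,0,0,0]' 
python3 where.py
```

```text
time: 2.22
position: [0.5407, 0.0471, 0.1576]
ee_rot: [-1.961, -2.446, 0.01]
wrist_force: [-0.1, -0.4, 0.0]
grip_width: 0.0474
t 2.225 pos [0.5407 0.0471 0.1576] tray [ -0.1 -43.9] jaw yaw 12.55 z [-9.1e-03 -8.0e-04 -1.0e+00] F [-0.08 -0.35  0.02] w 0.0474
to (0,-48): [   0.9   -4.  -157.6] turn -0.057698015389433976
```

```bash
python3 -m pendant '[1,-5,-25,0,0,0,0,0]' 
python3 where.py; python3 - <<'E'
from h import *
im=arm.get_image("side")[:,:,::-1];cv2.imwrite("pics/side1.png",cv2.resize(im[125:305,215:400],None,fx=3.2,fy=3.2,interpolation=cv2.INTER_CUBIC))
im=arm.get_image("wrist")[:,:,::-1];cv2.imwrite("pics/wrist1.png",im)
p=np.load("p.npy"); s=arm.read_state()
A=tw(p,[(-30,-48,s["position"][2]*1e3),(30,-48,s["position"][2]*1e3),(30,-28,115),(30,-20,115),(-30,-70,95),(-30,50,95)])
print(proj("wrist",A).round(),((proj("side",A)-[215,125])*3.2).round())
E
```

```text
time: 2.48
position: [0.5418, 0.0407, 0.1337]
ee_rot: [-1.964, -2.446, 0.009]
wrist_force: [-0.6, -1.1, 0.2]
grip_width: 0.0473
t 2.475 pos [0.5418 0.0407 0.1337] tray [ -0.4 -50.4] jaw yaw 12.47 z [-0.0077 -0.0014 -1.    ] F [-0.64 -1.09  0.18] w 0.0473
to (0,-48): [-1.000e-01  2.400e+00 -1.337e+02] turn 0.028671976599895288
[[229. 252.]
 [328. 253.]
 [326. 211.]
 [326. 199.]
 [239. 258.]
 [235.  91.]] [[383. 230.]
 [287. 214.]
 [277. 260.]
 [274. 267.]
 [386. 266.]
 [342. 381.]]
```

View pics/side1.png

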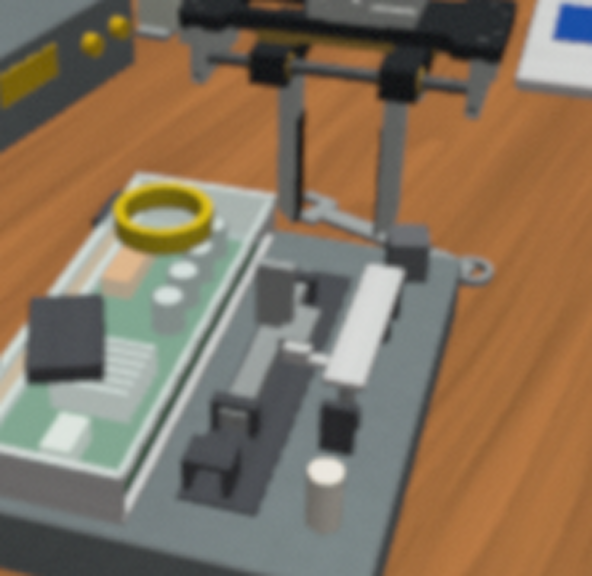

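View pics/wrist1.png

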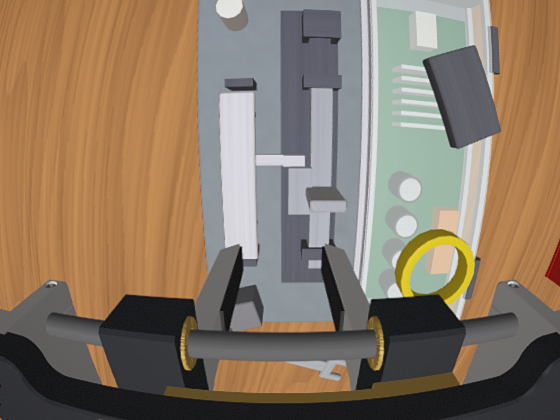

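The wrist view agrees with the fit. The bar's far end is at (238,93) against a predicted (235,91), and the tab top is centred at x=326 against 326. The fingers line up with the bar and with the lane behind the tab. Next I descend onto the bar.

```bash
python3 -m pendant '[0,1,-15,0,0,0,-15,0,0,0,-6,0,0,0,0,0]'; python3 where.py
```

```text
time: 3.08
position: [0.5448, 0.0422, 0.0992]
ee_rot: [1.966, 2.449, -0.001]
wrist_force: [0.2, -0.3, 0.2]
grip_width: 0.0474
t 3.075 pos [0.5448 0.0422 0.0992] tray [  2.9 -49.6] jaw yaw 12.49 z [ 6.0e-04 -1.4e-03 -1.0e+00] F [ 0.15 -0.28  0.19] w 0.0474
to (0,-48): [ -3.2   0.9 -99.2] turn 0.002660350002956946
```

```bash
python3 -m pendant '[-3,0,-5,0,0,0,-5,0,0,0,-3,0,0,0,0,0]'; python3 where.py
```

```text
time: 3.58
position: [0.5427, 0.0422, 0.0877]
ee_rot: [1.964, 2.447, 0.001]
wrist_force: [-1.2, -0.4, 5.6]
grip_width: 0.0476
t 3.575 pos [0.5427 0.0422 0.0877] tray [  0.8 -49.1] jaw yaw 12.51 z [ 0.0035 -0.0017 -1.    ] F [-1.23 -0.39  5.64] w 0.0476
to (0,-48): [ -1.    0.9 -87.7] turn -0.011401184281183419
```

```bash
python3 -m pendant '[-1,0,-3,0,0,0,0,0]'; python3 where.py;  python3 - <<'E'
from h import *
im=arm.get_image("side")[:,:,::-1];cv2.imwrite("pics/side2.png",cv2.resize(im[125:305,215:400],None,fx=3.2,fy=3.2,interpolation=cv2.INTER_CUBIC))
E
```

```text
time: 3.82
position: [0.5427, 0.0422, 0.0862]
ee_rot: [1.962, 2.445, 0.004]
wrist_force: [-2.1, -0.1, 6.0]
grip_width: 0.0473
t 3.825 pos [0.5427 0.0422 0.0862] tray [  0.8 -49.1] jaw yaw 12.51 z [ 0.0064 -0.0018 -1.    ] F [-2.14 -0.06  5.99] w 0.0473
to (0,-48): [ -1.1   0.9 -86.2] turn -0.012069089297341407
```

View pics/side2.png

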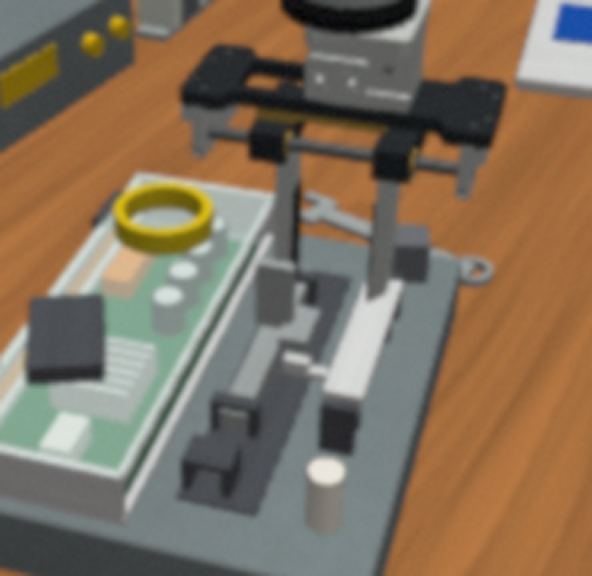

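The finger is on the bar, at about (375,290), and the bar has visibly dropped. The tab finger stands behind the tab. I'll push a little deeper.

```bash
python3 -m pendant '[-1,0,-3,0,0,0,-1,0]'; python3 where.py
```

```text
time: 4.12
position: [0.5427, 0.0422, 0.0841]
ee_rot: [1.961, 2.443, 0.007]
wrist_force: [-2.2, 0.2, 5.8]
grip_width: 0.0473
t 4.125 pos [0.5427 0.0422 0.0841] tray [  0.8 -49.1] jaw yaw 12.51 z [ 0.0095 -0.0019 -1.    ] F [-2.23  0.24  5.83] w 0.0473
to (0,-48): [ -1.1   0.9 -84.1] turn -0.010396234786211878
```

```bash
python3 -m pendant '[0,0,-2,0,0,0,-1,0]'; python3 where.py; python3 - <<'E'
from h import *
im=arm.get_image("side")[:,:,::-1];cv2.imwrite("pics/side3.png",cv2.resize(im[185:265,280:360],None,fx=7,fy=7,interpolation=cv2.INTER_CUBIC))
im=arm.get_image("wrist")[:,:,::-1];cv2.imwrite("pics/wrist3.png",im)
p=np.load("p.npy")
for d in (0,6,8,10,12):
  A=tw(p,[(-42,50,95-d),(-18,50,95-d)]); print(d,((proj("side",A)-[280,185]+.5)*7).round().tolist())
E
```

```text
time: 4.38
position: [0.5428, 0.0422, 0.0832]
ee_rot: [1.96, 2.443, 0.008]
wrist_force: [-2.0, 0.0, 9.5]
grip_width: 0.0474
t 4.375 pos [0.5428 0.0422 0.0832] tray [  0.9 -49.1] jaw yaw 12.51 z [ 0.0106 -0.002  -0.9999] F [-1.99  0.01  9.51] w 0.0474
to (0,-48): [ -1.1   0.9 -83.2] turn -0.01538686505564435
0 [[343.0, 427.0], [251.0, 409.0]]
6 [[342.0, 445.0], [251.0, 427.0]]
8 [[341.0, 451.0], [250.0, 433.0]]
10 [[341.0, 457.0], [250.0, 439.0]]
12 [[340.0, 463.0], [250.0, 445.0]]
```

View pics/side3.png

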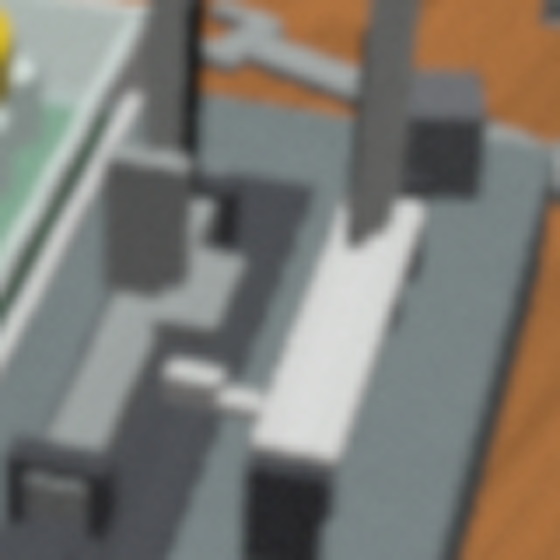

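View pics/wrist3.png

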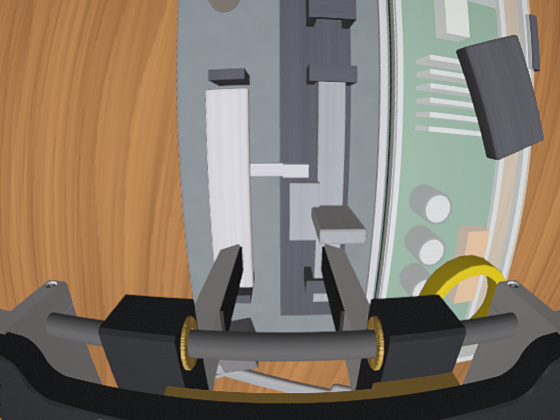

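The force has jumped to 9.5 N at z = 0.083 and the bar edge in the picture matches 12 mm down, so the bar is on its stop. Next I slide along tray +y with a slight downward bias: 13 mm free, then 48 mm of bolt travel.

```bash
python3 -m pendant '[-1,5,-0.5,0,-1,5,-0.5,0]'; python3 where.py
```

```text
time: 4.72
position: [0.543, 0.0477, 0.0846]
ee_rot: [1.95, 2.439, 0.002]
wrist_force: [-0.5, -5.2, 7.5]
grip_width: 0.0475
t 4.725 pos [0.543  0.0477 0.0846] tray [  2.3 -43.8] jaw yaw 12.72 z [ 0.0161 -0.011  -0.9998] F [-0.55 -5.22  7.49] w 0.0475
to (0,-48): [ -1.3  -4.6 -84.6] turn -0.22086321218312577
```

```bash
python3 -m pendant '[-2,5,-2,0,-2,5,-1.5,0]'; python3 where.py
```

```text
time: 4.97
position: [0.5426, 0.0531, 0.0838]
ee_rot: [1.937, 2.433, -0.001]
wrist_force: [1.5, -5.8, 6.9]
grip_width: 0.0478
t 4.975 pos [0.5426 0.0531 0.0838] tray [  3.  -38.5] jaw yaw 12.94 z [ 0.0243 -0.0205 -0.9995] F [ 1.55 -5.8   6.88] w 0.0478
to (0,-48): [ -0.9 -10.  -83.8] turn -0.44665448568547816
```

```bash
python3 -m pendant '[-3,10,-2,0,-4,10,-2,-0.3]'; python3 where.py
```

```text
time: 5.22
position: [0.5406, 0.065, 0.0837]
ee_rot: [1.925, 2.418, -0.011]
wrist_force: [2.4, -11.0, 9.5]
grip_width: 0.0473
t 5.225 pos [0.5406 0.065  0.0837] tray [  3.6 -26.4] jaw yaw 12.99 z [ 0.0352 -0.0368 -0.9987] F [  2.44 -11.05   9.55] w 0.0473
to (0,-48): [  1.1 -21.9 -83.7] turn -0.4915311456140383
```

```bash
python3 -m pendant '[-5,14,-2,-0.3,-5,14,-2,-0.3]'; python3 where.py
```

```text
time: 5.48
position: [0.5366, 0.0842, 0.084]
ee_rot: [1.918, 2.397, -0.02]
wrist_force: [1.7, -10.7, 8.7]
grip_width: 0.0474
t 5.475 pos [0.5366 0.0842 0.084 ] tray [ 3.9 -6.8] jaw yaw 12.75 z [ 0.0479 -0.0547 -0.9974] F [  1.66 -10.68   8.66] w 0.0474
to (0,-48): [  5.1 -41.1 -84. ] turn -0.252786725941462
```

```bash
python3 -m pendant '[-5,14,-2,-0.2,-5,14,-2,-0.2]'; python3 where.py
```

```text
time: 5.72
position: [0.5332, 0.1003, 0.0844]
ee_rot: [1.9, 2.378, -0.036]
wrist_force: [9.8, -37.3, 3.6]
grip_width: 0.0475
t 5.725 pos [0.5332 0.1003 0.0844] tray [4.2 9.7] jaw yaw 12.84 z [ 0.0615 -0.0794 -0.9949] F [  9.76 -37.28   3.56] w 0.0475
to (0,-48): [  8.4 -57.2 -84.4] turn -0.34792567465907176
```

The force has jumped to 37 N along -y at the expected end of travel, which points to the bolt being on its stop. I'll check before letting go.

```bash
python3 - <<'E'
from h import *
im=arm.get_image("side")[:,:,::-1];cv2.imwrite("pics/side4.png",cv2.resize(im[175:275,265:365],None,fx=6,fy=6,interpolation=cv2.INTER_CUBIC))
im=arm.get_image("wrist")[:,:,::-1];cv2.imwrite("pics/wrist4.png",im)
p=np.load("p.npy")
for b in (36,42,48):
  A=tw(p,[(18,-20+b,115),(42,-20+b,115),(18,-20+b,74)]); print(b,((proj("side",A)-[265,175]+.5)*6).round().tolist())
  A=tw(p,[(18,-20+b,115),(42,-20+b,115)]);print("w",proj("wrist",A).round().tolist())
E
python3 where.py
```

```text
36 [[222.0, 272.0], [148.0, 259.0], [219.0, 375.0]]
w [[311.0, 274.0], [356.0, 272.0]]
42 [[217.0, 283.0], [142.0, 269.0], [214.0, 387.0]]
w [[312.0, 264.0], [358.0, 262.0]]
48 [[211.0, 294.0], [137.0, 280.0], [209.0, 398.0]]
w [[312.0, 254.0], [359.0, 252.0]]
t 5.825 pos [0.5333 0.1    0.0843] tray [4.1 9.4] jaw yaw 12.8 z [ 0.0614 -0.0795 -0.9949] F [  5.68 -24.     7.27] w 0.0473
to (0,-48): [  8.4 -56.9 -84.3] turn -0.30242394481282986
```

View pics/side4.png

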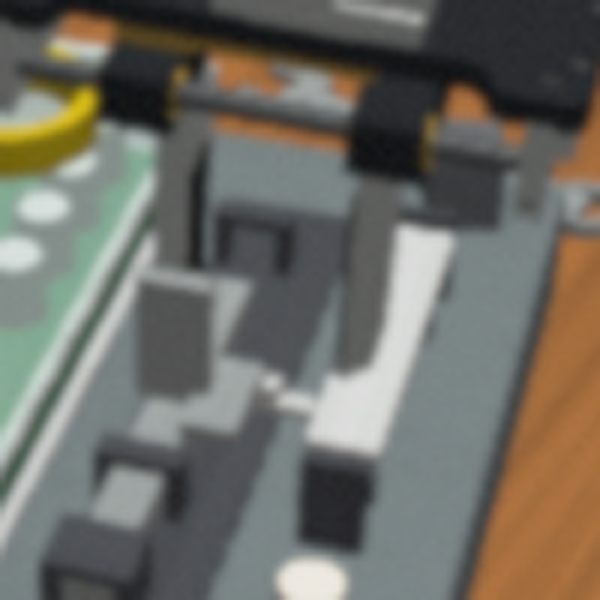

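View pics/wrist4.png

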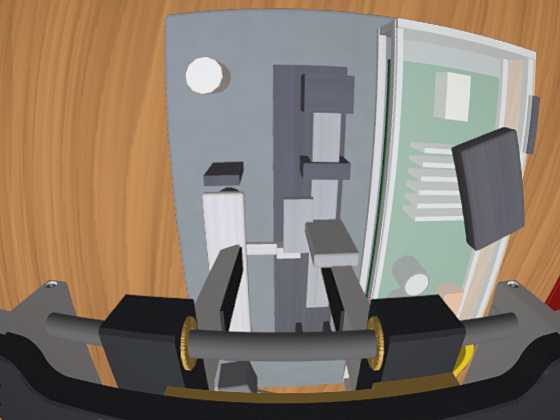

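The tab's near top corner is at (212,292) in the crop, against a predicted (211,294) for 48 mm travel. The bolt is home with its end in the keeper and the flange past the tooth. I'll lift straight up to let go.

```bash
python3 -m pendant '[0,0,8,0,0,0,12,0,1,-3,20,0,1,-3,25,0,0,0,25,0,0,0,0,0]'; python3 where.py; python3 - <<'E'
from h import *
im=arm.get_image("side")[:,:,::-1];cv2.imwrite("pics/side5.png",cv2.resize(im[175:275,265:365],None,fx=6,fy=6,interpolation=cv2.INTER_CUBIC))
im=arm.get_image("wrist")[:,:,::-1];cv2.imwrite("pics/wrist5.png",im)
p=np.load("p.npy")
for d in (0,4,8,12):
  A=tw(p,[(-42,50,95-d),(-18,50,95-d)]); print(d,((proj("side",A)-[265,175]+.5)*6).round().tolist())
E
```

```text
time: 6.58
position: [0.534, 0.0948, 0.1772]
ee_rot: [1.903, 2.379, -0.036]
wrist_force: [0.7, 0.6, -0.6]
grip_width: 0.0474
t 6.575 pos [0.534  0.0948 0.1772] tray [3.6 4.1] jaw yaw 12.8 z [ 0.0594 -0.0774 -0.9952] F [ 0.68  0.6  -0.6 ] w 0.0474
to (0,-48): [   7.7  -51.7 -177.2] turn -0.3004771559396229
0 [[384.0, 426.0], [306.0, 411.0]]
4 [[383.0, 436.0], [305.0, 421.0]]
8 [[383.0, 447.0], [304.0, 431.0]]
12 [[382.0, 457.0], [304.0, 441.0]]
```

View pics/side5.png

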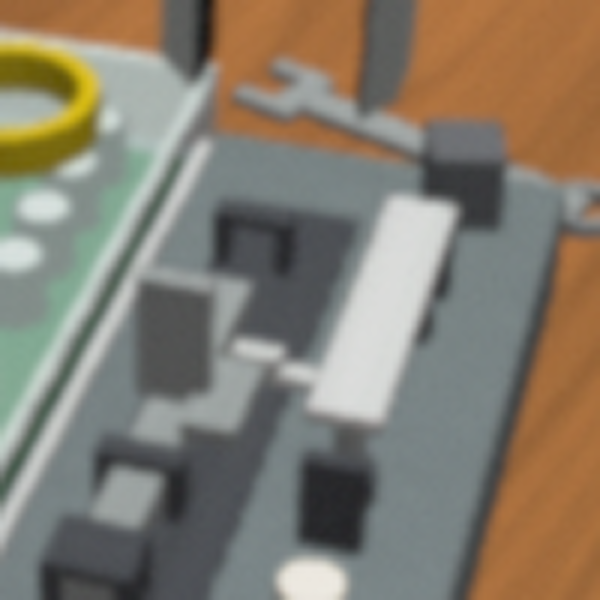

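View pics/wrist5.png

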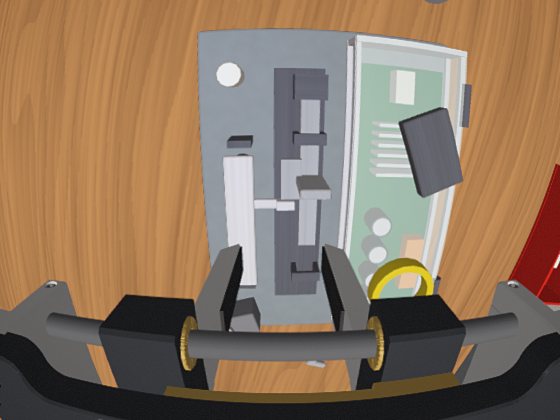

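The bar's near edge is at (384,425), which matches 0 mm down, with the tooth up behind the flange. The tab is still at (212,292), so the bolt is home. The fingers are clear and the loose things look unmoved, so I'm handing in.

```bash
python3 - <<'E'
from cell import arm
arm.close_job(); print(arm.read_state()["time"])
E
```

```text
the job is handed in; nothing more can be done
the job is handed in; nothing more can be done
```

The guard is locked and the job is handed in; no verdict came back. With the fingertips spaced 60 mm apart, I pressed the catch bar to its stop (z about 0.083 m, 9.5 N). I held it there while the other fingertip slid the bolt home, where the force jumped to 37 N, then lifted straight clear.

**Last checks:**
- **Bolt:** the side view puts the tab where the full 48 mm of travel predicts, within about 1 mm.
- **Catch:** the bar is back up at about 0 mm down, with the tooth behind the flange.
- **Clearance:** wrist force was under 1.2 N, with the fingers 177 mm above the table, about 6 cm above the tab. The run took under 7 s of the 32 s allowed.
- **Loose things:** those visible in the last pictures looked unmoved, judged by eye and not measured. The meter and capacitor were outside those views.

**Disagreements:**
- The tool tilted to about 6° while sliding under load. This did not affect the result.
- Early in the press, the wrist force read 1–2 N below what the spring figures predict for that depth. The stop contact and the picture confirmed the bar was fully down.

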